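# Clear the canister off a carton and fold its flaps open

## Robot

A 6-joint arm with a two-finger parallel gripper is mounted at the origin on a cart in front of the work surface, level with it; the furniture and walls round the work are solid. World frame = base frame: x ahead of the robot, y to its left, z up, the work surface at z = 0. Lengths are in m, angles in rad, forces in N, time in s.
With the tool pointing down it reaches from about 0.35 to 0.775 m from the base axis. Payload 7.3 kg.
Tool frame: the origin (TCP) lies on the front face of the gripper's body, between the roots of the fingers; the fingertips stand ahead of it and the grasp point (between the pads) lies 47 mm ahead of it (finger_overhang is the z of the fingertips in the tool frame, in m); z points along the fingers, y is the line along which they close (so a half turn about z gives the same grasp; the last joint's range is limited). The gripper opens to 92 mm and grips with 3 to 60 N. Pads are 19 mm wide; open, the fingers measure 130 mm over their backs; the gripper's body (75 mm by 190 mm) begins 47 mm behind the grasp point.
Start: joints at [1.048, 0.342, 1.524, -0, 1.275, -0.146], TCP at [0.193, 0.488, 0.292] pointing down, gripper open.
Joint ranges: [-2.53, 2.53], [-0.77, 2.02], [0.04, 2.7], [-1, 4.14], [0.28, 2.66], [-3.11, 3.11]. Speed limits (rad/s): [2.57, 2.57, 3.14, 3.14, 3.14, 3.14].

## Interface

Orientations are given as [roll, pitch, yaw] about the fixed x, y, z axes, in that order (R = Rz(yaw) Ry(pitch) Rx(roll)).
In Python, from cell import * gives the robot as it stands. The module is installed in compiled form; this text tells all that it offers.
- The arm moves only by the tool arm_command, never from a script. Its argument "series" is a list of rows, each an object of numbers: "x", "y", "z": the shift along the tool's x, y, z in mm; "rx", "ry", "rz": the turn, a rotation vector about the tool's x, y, z in degrees. A call has 1 to 20 rows; each row is the pose to reach, as a shift and turn from the pose commanded when the call began, along the tool's axes at that moment; what a row does not reach only later rows make up. A row lasts 1/10 s, in which the tool goes at most 50 mm and 8.59 degrees, less where a joint would pass 70% of its speed; a pose out of reach is approached as far as the arm can. A call with a gripper value outside its range is refused whole. "hand" is the finger opening in mm, from 0 to 91.8, set as the call begins (left out, the last holds). The fingers move at their own pace and stop on an object; "squeeze" is the grip in N (left out, the last holds). Time passes only in rows, so rows that repeat a pose let the fingers close. It gives the time, the measured TCP pose, the force, the opening and the grip force at its end, in the units of the state.
- observe(): the state, without advancing time (a new reading comes with each control period).
- read_camera(name): name is "scene" or "top" or "wrist"; returns a dict with "pixels" (400x640x3 uint8, blue, green, red), "K" (3x3 intrinsics, pixels), "rvec" (rotation vector, rad) and "tvec" (3), from world to camera coordinates, as OpenCV has them. Camera axes: x right, y down, z forward; pixel columns grow to the right and rows downward; lengths in m; the calibration is good to about 2 mm. A picture is of the moment at which its call begins. There is no depth.
- hand_in(): hands the job in; it is judged then, once.
Trained networks look in a picture, given as the dict that the camera call returned (one of the last four; its "shot" number tells which), for a name from the list of things; names that differ only in an ending like _2 or _b are one class to them, and where a whole thing is asked for, a point or a joint stands for the part that bears it (a point fixed in the world has none). Each returns a list of dicts, best first, with "confidence" (0 to 1); they miss things now and then, are a little off and sometimes report something else, mostly with a low value. They report only what shows in the picture. A call takes as long as a camera call.
- boxes_of(picture, query): "point" ([x, y, z] in m, in world coordinates, good to about 4 mm: the middle of the surface that is visible of it).
- trace(picture, query): "pixels" (400x640 bool, what is visible of it).
- mark_of(picture, query): "point" ([x, y, z] in m, in world coordinates, good to about 4 mm: a listed point, or the origin of a listed thing).
The state is a dict: "time": time; "qpos": joint angles; "qvel": joint speeds; "joint_efforts": joint torques, N m; "tool_pos": TCP position; "tool_rot": TCP orientation; "contact_force": force on the tool from outside, world axes, zero at the start; "torque": the same for the moment, N m; "opening": finger opening in m; "grip_force": force on a finger pad.
Only numpy, scipy, OpenCV 4.12 (cv2) and the standard library are available. Lean on these libraries where they do the work, as an engineer would, in place of code of your own. Each camera call takes 0.05 s, during which the arm holds its last target. There are 200 camera calls.

## Task

The tape and staples in the shipping carton are wanted, but a steel canister is standing on its lid flaps. Lift the canister off by its handle and set it down upright on the bare bench beside the carton, without dropping or tipping it; the flaps will then spring part-way up. Swing both flaps up and fold them right back outwards, well past upright, so that the contents lie open to view, without crushing the carton, taking the contents out or disturbing the other things on the bench.

Things in the scene. Friction and masses are not known exactly. Their poses are not given: they have to be found in the camera images.
- carton: Brown cardboard shipping carton, heavy and fixed. 164 mm along its x, 216 mm along its y, walls 100 mm high, 5 mm thick. Origin: centre of its underside; z up; its -x wall faces roughly towards the robot. Two lid flaps, creased along the tops of the -x and +x walls, meet over the middle (x = 0). End flaps are already folded down outside the y walls and reach 18 mm beyond them.
- front_flap (a joint): Angle of the flap creased along the -x wall: 80 mm from crease to free edge, 212 mm along y, 4 mm board. 0 = shut flat, 1.57 = upright, 2.8 = folded back to its stop. Once unloaded it springs up to about 0.8 rad, leaving a slot about 50 mm wide between the two free edges; moved on from there it stays where it is left. Under 1 N moves it.
- back_flap (a joint): The same for the flap creased along the carton's +x wall.
- front_flap_hinge (a point): Middle of the front flap's crease, on top of the -x wall, 100 mm above the bench. Axes as the carton's.
- back_flap_hinge (a point): Middle of the back flap's crease, on top of the +x wall, 100 mm above the bench.
- front_flap_edge (a point): Middle of the front flap's free edge (moves with the flap).
- back_flap_edge (a point): Middle of the back flap's free edge (moves with the flap).
- canister: Loose round steel canister with a lid, 0.55 kg, 103 mm diameter, 86 mm high to the top of the lid, 138 mm to the top of its fixed arched carrying handle; it stands upright on the two closed flaps, 104 mm above the bench. Origin: centre of its underside; z up.
- canister_grip (a point): Middle of the black sleeve of the canister's handle, 130 mm above the canister's underside. The sleeve is 16 mm thick and 52 mm long and runs along the canister's y; 36 mm is free beneath it.
- duct_tape: Roll of grey tape lying flat in the carton, 103 mm diameter, 48 mm high. Origin: centre of its underside.
- staple_box: Small card box lying flat in the carton, 60x110x28 mm. Origin: centre of its underside.
- pliers: Bystander: pliers lying on the bench, 190x54x14 mm.
- marker: Bystander: marker pen lying on the bench, 135 mm long, 17 mm thick.
- screwdriver: Bystander: screwdriver with a black handle lying on the bench, 179 mm long.
- solvent_can: Bystander: flat metal can, 58x95 mm, 168 mm tall, standing.
- screw_box: Bystander: small card box, 70x45x30 mm.

How it is judged:
By the outcome, as a careful person would: the job done as asked, in the order asked, and still so for the second after the job is handed in, with the robot touching nothing.
It also fails if it takes over 54 s, if anything falls off the work surface, if the arm or the gripper's body presses on something with over 40 N, if the wrist force passes 120 N, or if a joint passes its speed limit or range.

## Working session

There is one attempt and no reset: what is moved stays moved. The work goes in short steps, Python scripts to look and compute and a tool call to move; the robot and the scene stay as the last step left them, time stands still between calls to the robot, and variables do not carry over. Pictures are saved under pics/ and viewed, at most 10 in all, crops included, and the job is handed in when it is done.

Besides the shell and the picture viewer there is one more tool, called after "Emit:" as name(argument=value, ...), one argument or row to a line, values as JSON. arm_command: Moves the arm, as the interface text tells. Its arguments: {"type":"object","properties":{"series":{"type":"array"},"hand":{"type":"number"},"squeeze":{"type":"number"}},"required":["series"]}

```bash
mkdir -p pics; cat > h.py <<'E'
from cell import *
import numpy as np, cv2
from scipy.spatial.transform import Rotation as R
def proj(p,X):
    return cv2.projectPoints(np.float64(X).reshape(-1,3),p["rvec"],p["tvec"],p["K"],None)[0].reshape(-1,2)
def tool():
    s=observe(); return np.array(s["tool_pos"]), R.from_euler('xyz',s["tool_rot"])
def rel(tgt,rot=None):
    "shift mm in tool axes and rotvec deg to reach world tgt TCP/ rot"
    t,r=tool(); d=r.inv().apply(np.array(tgt)-t)*1000
    rv=(r.inv()*rot).as_rotvec(degrees=True) if rot is not None else None
    return d.round(1), rv
E
python3 - <<'E'
from h import *
s=observe(); print({k:np.round(v,3) for k,v in s.items()})
import cell; print([n for n in dir(cell) if not n.startswith('__')][:40])
try: print(finger_overhang)
except Exception as e: print(e)
ps={n:read_camera(n) for n in("scene","top")}
for n,p in ps.items():
    cv2.imwrite(f"pics/{n}0.png",p["pixels"])
    for q in ["carton","canister","canister_grip","front_flap_hinge","back_flap_hinge","front_flap_edge","back_flap_edge","pliers","marker","screwdriver","solvent_can","screw_box"]:
        for r in mark_of(p,q)[:2]: print(n,q,np.round(r["point"],3) ,round(r["confidence"],2), proj(p,r["point"]).round()[0])
E
```

```text
{'time': np.float64(0.0), 'qpos': array([ 1.048,  0.343,  1.525, -0.   ,  1.275, -0.146]), 'qvel': array([-0.001, -0.001, -0.002,  0.001,  0.001, -0.002]), 'joint_efforts': array([ 1.0000e-03, -4.3124e+01, -2.4423e+01,  7.2000e-02,  5.6000e-02,
       -0.0000e+00]), 'tool_pos': array([0.193, 0.488, 0.292]), 'tool_rot': array([-3.14 , -0.   ,  2.765]), 'contact_force': array([0.356, 0.443, 1.466]), 'torque': array([-0.008, -0.014, -0.012]), 'grip_force': np.float64(0.0), 'opening': np.float64(0.092)}
['IKError', 'boxes_of', 'finger_overhang', 'hand_in', 'mark_of', 'observe', 'read_camera', 'trace']
0.0655
scene carton [0.528 0.165 0.002] 0.92 [393. 290.]
scene canister [0.522 0.169 0.104] 0.84 [394. 255.]
scene canister_grip [0.526 0.171 0.233] 0.89 [403. 201.]
scene front_flap_hinge [0.443 0.177 0.102] 0.86 [359. 274.]
scene back_flap_hinge [0.608 0.15  0.1  ] 0.94 [433. 241.]
scene back_flap_hinge [ 0.368  0.478 -0.003] 0.17 [242. 240.]
scene back_flap_edge [0.531 0.562 0.002] 0.21 [280. 190.]
scene pliers [0.355 0.208 0.004] 0.81 [311. 322.]
scene marker [ 0.391  0.363 -0.001] 0.93
[... 178 characters left out ...]
1.]
top carton [0.525 0.167 0.002] 0.75 [397. 187.]
top canister [0.523 0.169 0.103] 0.79 [404. 183.]
top canister_grip [0.526 0.171 0.235] 0.59 [416. 175.]
top front_flap_hinge [0.441 0.175 0.1  ] 0.9 [402. 221.]
top back_flap_hinge [0.603 0.153 0.1  ] 0.59 [410. 147.]
top front_flap_edge [0.53  0.564 0.002] 0.74 [232. 186.]
top back_flap_edge [0.37  0.472 0.007] 0.59 [270. 253.]
top back_flap_edge [0.44  0.178 0.101] 0.18 [400. 221.]
top pliers [ 0.356  0.205 -0.005] 0.58 [382. 257.]
top marker [0.384 0.362 0.001] 0.57 [317. 246.]
top screwdriver [ 0.413  0.582 -0.003] 0.76 [225. 235.]
top solvent_can [ 0.532  0.565 -0.   ] 0.65 [231. 186.]
top screw_box [0.371 0.472 0.002] 0.6 [270. 253.]
```

View pics/scene0.png

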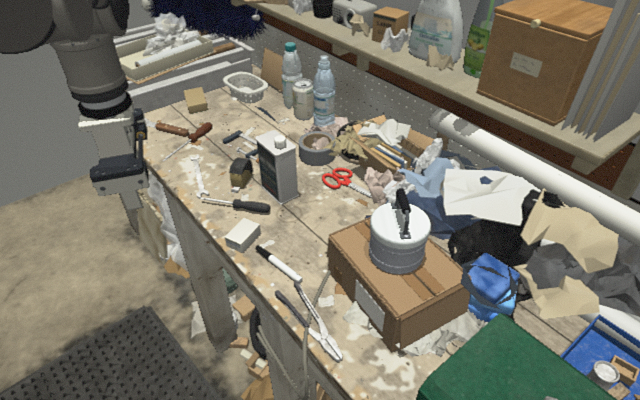

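View pics/top0.png

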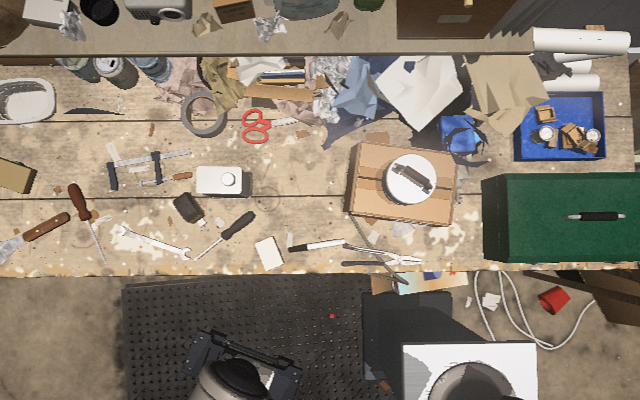

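The views show the canister on the carton, with its handle at scene (403,200) and top (412,177). The bench to its left, around top (300,190), is bare between the marker and the scissors. Next I'll measure the handle's yaw and work out the hover pose.

```bash
cat >> h.py <<'E'
def ray(p,uv,z):
    Rm=cv2.Rodrigues(np.float64(p["rvec"]))[0]; c=-Rm.T@np.ravel(p["tvec"])
    u=cv2.undistortPoints(np.float64(uv).reshape(-1,1,2),p["K"],None).reshape(-1,2)
    d=np.c_[u,np.ones(len(u))]@Rm
    return c+d*((z-c[2])/d[:,2])[:,None]
def sleeve(p,z=0.234,thr=70):
    m=trace(p,"canister")[0]["pixels"]; g=p["pixels"].max(2)
    k=((g<thr)&m).astype(np.uint8)
    n,l,st,_=cv2.connectedComponentsWithStats(k); i=1+np.argmax(st[1:,4])
    v,u=np.where(l==i); P=ray(p,np.c_[u,v].astype(float),z)[:,:2]
    c=P.mean(0); w,V=np.linalg.eigh(np.cov((P-c).T)); d=V[:,1]
    mm=(P-c)@d
    return len(u),c,np.degrees(np.arctan2(d[1],d[0])),np.ptp(mm),(u.mean(),v.mean())
E
python3 - <<'E'
from h import *
p=read_camera("top")
for t in(50,70,90): print(sleeve(p,thr=t))
s=observe(); print(s["tool_rot"]); t,r=tool(); print(r.as_matrix().round(3))
print(rel([0.526,0.171,0.36]))
E
```

```text
Traceback (most recent call last):
  File "h.py", line 21, in sleeve
    n,l,st,_=cv2.connectedComponentsWithStats(k); i=1+np.argmax(st[1:,4])
                                                      ~~~~~~~~~^^^^^^^^^^
ValueError: attempt to get argmax of an empty sequence
```

```bash
python3 - <<'E'
from h import *
p=read_camera("top")
for t in(80,100,120):
    try: print(t,sleeve(p,thr=t))
    except Exception as e: print(t,e)
print(p["pixels"][165:190:4,392:436:5].max(2))
p=read_camera("scene")
for t in(50,80):
    try: print(t,sleeve(p,thr=t))
    except Exception as e: print(t,e)
t,r=tool(); print(r.as_matrix().round(3))
print(rel([0.526,0.171,0.36]))
E
```

```text
80 (2, array([0.47624317, 0.20896108]), np.float64(89.26539918832734), np.float64(0.001912727930458513), (np.float64(396.5), np.float64(201.0)))
100 (130, array([0.49367517, 0.22206231]), np.float64(-141.8379560252692), np.float64(0.07537513266265845), (np.float64(389.45384615384614), np.float64(191.98461538461538)))
120 (172, array([0.49571248, 0.22211895]), np.float64(-148.39160154278528), np.float64(0.0803573754870501), (np.float64(389.4011627906977), np.float64(190.92441860465115)))
[[242 141 147 196 241 239 239 240 223]
 [147 114 162 130 114 241 238 239 241]
 [244 117 155 118 125 115 243 240 239]
 [244 243 244 150 110 116 121 248 239]
 [245 244 245 243 146 123 105 110 241]
 [245 245 245 245 244 139 156 109 230]
 [247 245 245 245 245 244 158  78 237]]
50 (172, array([0.52442468, 0.17097704]), np.float64(53.98847719074648), np.float64(0.060185810729876096), (np.float64(402.2151162790698), np.float64(200.42441860465115)))
80 (230, array([0.52280363, 0.17038441]), np.float64(49.33011363163197), np.float64(0.06051507140948491), (np.float64(401.7826086956522), np.float64(201.01304347826087)))
[[-0.93   0.368  0.   ]
 [ 0.368  0.93   0.   ]
 [-0.     0.    -1.   ]]
(array([-426.2, -172.5,  -67.8]), None)
```

Emit:
arm_command(
  series=[
    {"z": -50},
    {"x": -426,"y": -172,"z": -68,"rz": 51},
    {"x": -426,"y": -172,"z": -68,"rz": 102},
    {"x": -426,"y": -172,"z": -68,"rz": 102},
    {"x": -426,"y": -172,"z": -68,"rz": 102},
    {"x": -426,"y": -172,"z": -68,"rz": 102},
    {"x": -426,"y": -172,"z": -68,"rz": 102},
    {"x": -426,"y": -172,"z": -68,"rz": 102},
    {"x": -426,"y": -172,"z": -68,"rz": 102},
    {"x": -426,"y": -172,"z": -68,"rz": 102},
    {"x": -426,"y": -172,"z": -68,"rz": 102},
    {"x": -426,"y": -172,"z": -68,"rz": 102},
    {"x": -426,"y": -172,"z": -68,"rz": 102},
    {"x": -426,"y": -172,"z": -68,"rz": 102},
    {"x": -426,"y": -172,"z": -68,"rz": 102},
  ],
  hand=91.8,
)

```text
invalid input
```

```bash
python3 - <<'E'
from h import *
t,r=tool(); print(t,r.as_matrix().round(3),np.degrees(observe()["tool_rot"]))
p=read_camera("wrist"); cv2.imwrite("pics/w1.png",p["pixels"])
for q in["canister_grip","canister","front_flap_hinge","back_flap_hinge"]:
    for o in mark_of(p,q)[:1]: print(q,np.round(o["point"],4),o["confidence"])
for th in(50,80):
    try: print(th,sleeve(p,thr=th))
    except Exception as e: print(e)
E
```

```text
[0.1931561  0.48820287 0.29225798] [[-0.93   0.368  0.   ]
 [ 0.368  0.93   0.   ]
 [-0.     0.    -1.   ]] [1.79990637e+02 1.03793428e-03 1.58412491e+02]
list index out of range
list index out of range
```

View pics/w1.png

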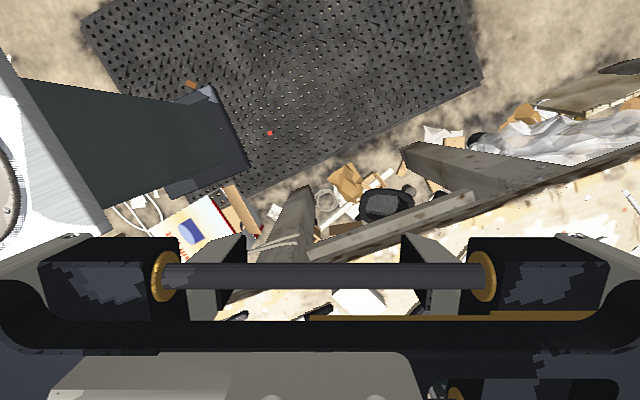

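The move was refused, so the arm is still at its start pose and the wrist view shows only the floor and the bench edge. I'll resend it with every field filled in and no hand value.

Emit:
arm_command(
  series=[
    {"x": 0,"y": 0,"z": -50,"rx": 0,"ry": 0,"rz": 0},
    {"x": -50,"y": -20,"z": -68,"rx": 0,"ry": 0,"rz": 8},
  ],
)

```text
time: 2.3
tool_pos: [0.2258, 0.4583, 0.3616]
tool_rot: [3.136, -0.001, 2.629]
contact_force: [0.4, 1.1, 1.2]
opening: 0.0918
grip_force: 0.0
```

Emit:
arm_command(
  series=[
    {"x": -200,"y": -52,"z": 0,"rx": 0,"ry": 0,"rz": 47},
    {"x": -402,"y": -103,"z": 0,"rx": 0,"ry": 0,"rz": 94},
    {"x": -402,"y": -103,"z": 0,"rx": 0,"ry": 0,"rz": 94},
    {"x": -402,"y": -103,"z": 0,"rx": 0,"ry": 0,"rz": 94},
    {"x": -402,"y": -103,"z": 0,"rx": 0,"ry": 0,"rz": 94},
    {"x": -402,"y": -103,"z": 0,"rx": 0,"ry": 0,"rz": 94},
    {"x": -402,"y": -103,"z": 0,"rx": 0,"ry": 0,"rz": 94},
    {"x": -402,"y": -103,"z": 0,"rx": 0,"ry": 0,"rz": 94},
    {"x": -402,"y": -103,"z": 0,"rx": 0,"ry": 0,"rz": 94},
    {"x": -402,"y": -103,"z": 0,"rx": 0,"ry": 0,"rz": 94},
    {"x": -402,"y": -103,"z": 0,"rx": 0,"ry": 0,"rz": 94},
    {"x": -402,"y": -103,"z": 0,"rx": 0,"ry": 0,"rz": 94},
    {"x": -402,"y": -103,"z": 0,"rx": 0,"ry": 0,"rz": 94},
  ],
)

```text
time: 3.6
tool_pos: [0.5263, 0.1676, 0.3581]
tool_rot: [-3.142, -0.0, 0.988]
contact_force: [0.3, -0.2, -0.1]
opening: 0.0921
grip_force: 0.0
```

```bash
python3 - <<'E'
from h import *
t,r=tool(); print(t,r.as_matrix().round(3),np.degrees(observe()["tool_rot"]))
p=read_camera("wrist"); cv2.imwrite("pics/w2.png",p["pixels"])
for q in["canister_grip","canister","front_flap_hinge","back_flap_hinge"]:
    for o in mark_of(p,q)[:1]: print(q,np.round(o["point"],4),o["confidence"])
for th in(50,80):
    try: print(th,sleeve(p,thr=th))
    except Exception as e: print(e)
E
```

```text
[0.52626507 0.16758872 0.35807986] [[ 0.55   0.835 -0.   ]
 [ 0.835 -0.55   0.   ]
 [ 0.    -0.    -1.   ]] [-1.79995555e+02 -3.13930206e-03  5.66357108e+01]
canister_grip [0.5273 0.1701 0.2312] 0.59
canister [0.5222 0.1728 0.098 ] 0.77
front_flap_hinge [0.4399 0.1772 0.1012] 0.62
back_flap_hinge [0.6072 0.1539 0.1028] 0.79
50 (1571, array([0.52940969, 0.17551181]), np.float64(55.41304108927819), np.float64(0.07748580898026172), (np.float64(320.8701464035646), np.float64(206.24570337364736)))
80 (1697, array([0.52945586, 0.17550488]), np.float64(55.17326685457125), np.float64(0.08303809858531455), (np.float64(320.9281084266352), np.float64(206.15439010017678)))
```

View pics/w2.png

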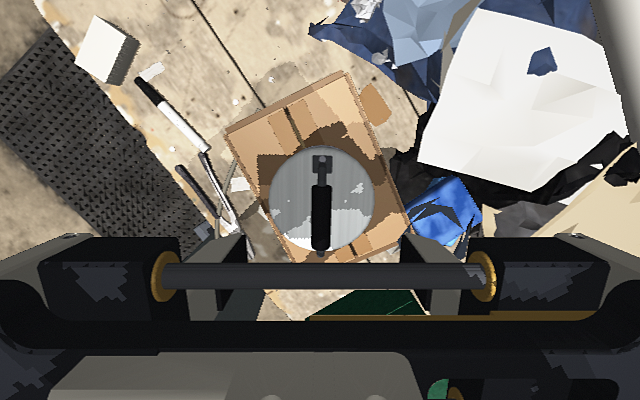

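The wrist view shows the handle sleeve vertical at column ~321, rows 185–250, centred between the fingers at 231 and 416. The three views put the grip at 0.231–0.235 m, which matches the expected 0.234 m, so I'm descending to grasp it.

Emit:
arm_command(
  series=[
    {"x": 3,"y": -1,"z": 30},
    {"x": 3,"y": -1,"z": 60},
    {"x": 3,"y": -1,"z": 77},
    {"x": 3,"y": -1,"z": 77},
  ],
)

```text
invalid input
```

Emit:
arm_command(
  series=[
    {"x": 0,"y": 0,"z": 0},
    {"x": 0},
    {"x": 0},
    {"x": 0},
    {"x": 0},
    {"x": 0},
    {"x": 0},
    {"x": 0},
  ],
  hand=5,
  squeeze=40,
)

```text
invalid input
```

Emit:
arm_command(
  series=[
    {"x": 3,"y": -1,"z": 30,"rx": 0,"ry": 0,"rz": 0},
    {"x": 3,"y": -1,"z": 60,"rx": 0,"ry": 0,"rz": 0},
    {"x": 3,"y": -1,"z": 77,"rx": 0,"ry": 0,"rz": 0},
    {"x": 3,"y": -1,"z": 77,"rx": 0,"ry": 0,"rz": 0},
  ],
)

```text
time: 4.35
tool_pos: [0.5261, 0.1704, 0.2786]
tool_rot: [-3.138, 0.004, 0.985]
contact_force: [-0.0, -0.3, 1.0]
opening: 0.0919
grip_force: 0.0
```

Emit:
arm_command(
  series=[
    {"x": 0,"y": 0,"z": 0,"rx": 0,"ry": 0,"rz": 0},
    {"x": 0,"y": 0,"z": 0,"rx": 0,"ry": 0,"rz": 0},
    {"x": 0,"y": 0,"z": 0,"rx": 0,"ry": 0,"rz": 0},
    {"x": 0,"y": 0,"z": 0,"rx": 0,"ry": 0,"rz": 0},
    {"x": 0,"y": 0,"z": 0,"rx": 0,"ry": 0,"rz": 0},
    {"x": 0,"y": 0,"z": 0,"rx": 0,"ry": 0,"rz": 0},
    {"x": 0,"y": 0,"z": 0,"rx": 0,"ry": 0,"rz": 0},
    {"x": 0,"y": 0,"z": 0,"rx": 0,"ry": 0,"rz": 0},
  ],
  hand=5,
  squeeze=40,
)

```text
time: 5.15
tool_pos: [0.5272, 0.1706, 0.2811]
tool_rot: [-3.142, -0.0, 0.985]
contact_force: [-0.0, -0.5, 0.3]
opening: 0.032
grip_force: 0.0
```

Emit:
arm_command(
  series=[
    {"x": 0,"y": 0,"z": 0,"rx": 0,"ry": 0,"rz": 0},
    {"x": 0,"y": 0,"z": 0,"rx": 0,"ry": 0,"rz": 0},
    {"x": 0,"y": 0,"z": 0,"rx": 0,"ry": 0,"rz": 0},
    {"x": 0,"y": 0,"z": 0,"rx": 0,"ry": 0,"rz": 0},
    {"x": 0,"y": 0,"z": 0,"rx": 0,"ry": 0,"rz": 0},
  ],
)

```text
time: 5.65
tool_pos: [0.527, 0.1707, 0.281]
tool_rot: [-3.141, 0.0, 0.985]
contact_force: [-2.0, 0.4, 0.3]
opening: 0.0152
grip_force: 40.0
```

Emit:
arm_command(
  series=[
    {"x": 0,"y": 0,"z": -5,"rx": 0,"ry": 0,"rz": 0},
    {"x": 0,"y": 0,"z": -15,"rx": 0,"ry": 0,"rz": 0},
    {"x": 0,"y": 0,"z": -35,"rx": 0,"ry": 0,"rz": 0},
    {"x": 0,"y": 0,"z": -60,"rx": 0,"ry": 0,"rz": 0},
    {"x": 0,"y": 0,"z": -90,"rx": 0,"ry": 0,"rz": 0},
    {"x": 0,"y": 0,"z": -115,"rx": 0,"ry": 0,"rz": 0},
    {"x": 0,"y": 0,"z": -120,"rx": 0,"ry": 0,"rz": 0},
    {"x": 0,"y": 0,"z": -120,"rx": 0,"ry": 0,"rz": 0},
  ],
)

```text
time: 6.45
tool_pos: [0.5273, 0.1706, 0.4015]
tool_rot: [3.14, -0.001, 0.985]
contact_force: [-0.5, 0.3, -4.1]
opening: 0.0147
grip_force: 40.0
```

```bash
python3 - <<'E'
from h import *
t,r=tool(); s=observe();print(s["time"],t,s["opening"],s["grip_force"],np.round(s["contact_force"],1))
print(rel([0.505,0.41,t[2]])); print(r.as_matrix().round(3))
p=read_camera("scene"); cv2.imwrite("pics/s1.png",p["pixels"])
for q in["canister","front_flap_edge","back_flap_edge"]:
    for o in mark_of(p,q)[:1]: print(q,np.round(o["point"],4),o["confidence"])
pt=read_camera("top")
a=np.linspace(0,2*np.pi,60); C=np.c_[.505+.052*np.cos(a),.41+.052*np.sin(a),0*a]
im=pt["pixels"].copy()
cv2.polylines(im,[proj(pt,C).round().astype(np.int32)],True,(0,0,255))
cv2.imwrite("pics/t1.png",cv2.resize(im[80:290,130:500],None,fx=2,fy=2))
E
```

```text
6.45 [0.52726079 0.17055495 0.40154797] 0.01469946509065035 39.95941936969757 [-0.5  0.3 -4.1]
(array([ 187.1, -151. ,    0. ]), None)
[[ 0.553  0.833  0.002]
 [ 0.833 -0.553  0.   ]
 [ 0.001  0.001 -1.   ]]
canister [0.5241 0.1665 0.2281] 0.61
front_flap_edge [0.4936 0.1731 0.1655] 0.73
back_flap_edge [0.5541 0.1609 0.162 ] 0.67
```

View pics/t1.png

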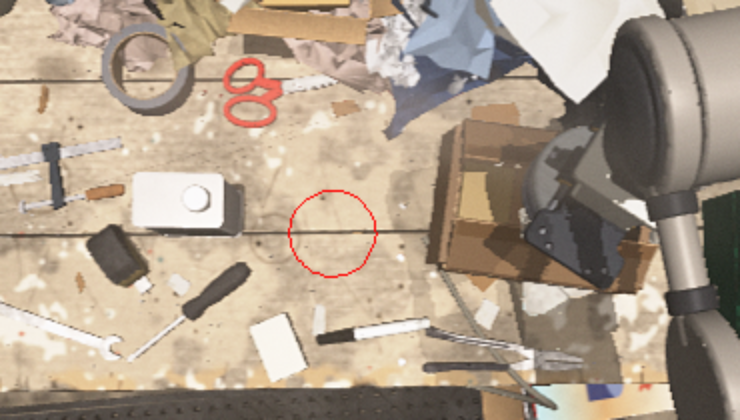

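The canister is held and both flaps have sprung up, with their edges at z≈0.164 m. The red circle at the target (332,233 in the crop) is bare bench. I'm carrying it there and lowering it.

Emit:
arm_command(
  series=[
    {"x": 12,"y": -9,"z": 0,"rx": 0,"ry": 0,"rz": 0},
    {"x": 34,"y": -28,"z": 0,"rx": 0,"ry": 0,"rz": 0},
    {"x": 62,"y": -50,"z": 0,"rx": 0,"ry": 0,"rz": 0},
    {"x": 92,"y": -74,"z": 0,"rx": 0,"ry": 0,"rz": 0},
    {"x": 122,"y": -98,"z": 0,"rx": 0,"ry": 0,"rz": 0},
    {"x": 150,"y": -121,"z": 0,"rx": 0,"ry": 0,"rz": 0},
    {"x": 172,"y": -139,"z": 0,"rx": 0,"ry": 0,"rz": 0},
    {"x": 184,"y": -149,"z": 0,"rx": 0,"ry": 0,"rz": 0},
    {"x": 187,"y": -151,"z": 5,"rx": 0,"ry": 0,"rz": 0},
    {"x": 187,"y": -151,"z": 20,"rx": 0,"ry": 0,"rz": 0},
    {"x": 187,"y": -151,"z": 45,"rx": 0,"ry": 0,"rz": 0},
    {"x": 187,"y": -151,"z": 75,"rx": 0,"ry": 0,"rz": 0},
    {"x": 187,"y": -151,"z": 105,"rx": 0,"ry": 0,"rz": 0},
    {"x": 187,"y": -151,"z": 135,"rx": 0,"ry": 0,"rz": 0},
    {"x": 187,"y": -151,"z": 162,"rx": 0,"ry": 0,"rz": 0},
    {"x": 187,"y": -151,"z": 185,"rx": 0,"ry": 0,"rz": 0},
    {"x": 187,"y": -151,"z": 202,"rx": 0,"ry": 0,"rz": 0},
    {"x": 187,"y": -151,"z": 212,"rx": 0,"ry": 0,"rz": 0},
    {"x": 187,"y": -151,"z": 216,"rx": 0,"ry": 0,"rz": 0},
    {"x": 187,"y": -151,"z": 216,"rx": 0,"ry": 0,"rz": 0},
  ],
)

```text
time: 8.7
tool_pos: [0.5049, 0.4098, 0.1849]
tool_rot: [-3.141, 0.0, 0.984]
contact_force: [0.3, -0.8, -3.9]
opening: 0.0151
grip_force: 40.0
```

```bash
python3 - <<'E'
from h import *
t,r=tool(); s=observe();print(s["time"],t,s["opening"],s["grip_force"],np.round(s["contact_force"],1))
p=read_camera("scene"); cv2.imwrite("pics/s2.png",cv2.resize(p["pixels"][90:350,180:520],None,fx=2,fy=2))
for q in["canister","canister_grip"]:
    for o in mark_of(p,q)[:1]: print(q,np.round(o["point"],4),o["confidence"])
E
```

```text
8.7 [0.50488621 0.40977221 0.18494653] 0.015072395866753721 39.959734082221985 [ 0.3 -0.8 -3.9]
canister [0.5032 0.4077 0.01  ] 0.56
canister_grip [0.5044 0.4092 0.1383] 0.68
```

View pics/s2.png

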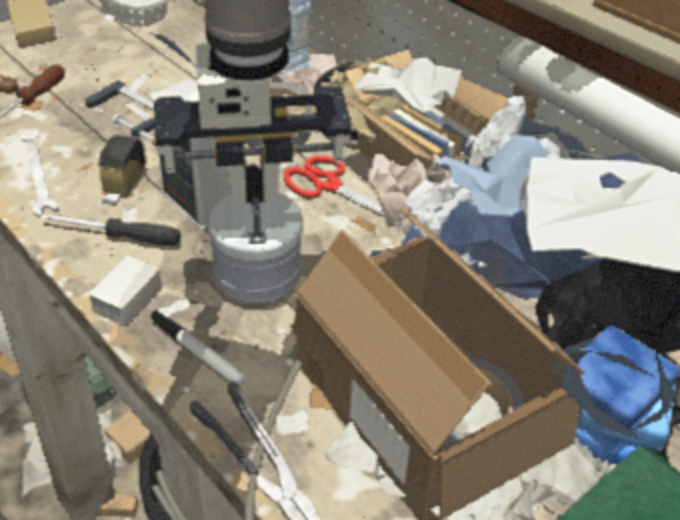

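The canister hangs upright at crop (256,260), about 8 mm above clear bench. I'm lowering it slowly until it touches.

Emit:
arm_command(
  series=[
    {"x": 0,"y": 0,"z": 2,"rx": 0,"ry": 0,"rz": 0},
    {"x": 0,"y": 0,"z": 4,"rx": 0,"ry": 0,"rz": 0},
    {"x": 0,"y": 0,"z": 5,"rx": 0,"ry": 0,"rz": 0},
    {"x": 0,"y": 0,"z": 6,"rx": 0,"ry": 0,"rz": 0},
    {"x": 0,"y": 0,"z": 7,"rx": 0,"ry": 0,"rz": 0},
    {"x": 0,"y": 0,"z": 7,"rx": 0,"ry": 0,"rz": 0},
    {"x": 0,"y": 0,"z": 7,"rx": 0,"ry": 0,"rz": 0},
  ],
)

```text
time: 9.55
tool_pos: [0.5048, 0.4099, 0.1781]
tool_rot: [3.142, -0.0, 0.985]
contact_force: [-0.7, 0.8, -3.7]
opening: 0.0147
grip_force: 40.0
```

Emit:
arm_command(
  series=[
    {"x": 0,"y": 0,"z": 0.5,"rx": 0,"ry": 0,"rz": 0},
    {"x": 0,"y": 0,"z": 1,"rx": 0,"ry": 0,"rz": 0},
    {"x": 0,"y": 0,"z": 1,"rx": 0,"ry": 0,"rz": 0},
    {"x": 0,"y": 0,"z": 1,"rx": 0,"ry": 0,"rz": 0},
  ],
)

```text
time: 9.95
tool_pos: [0.5048, 0.41, 0.1772]
tool_rot: [3.142, -0.0, 0.985]
contact_force: [0.0, 0.5, -4.2]
opening: 0.0151
grip_force: 40.0
```

Emit:
arm_command(
  series=[
    {"x": 0,"y": 0,"z": 0.5,"rx": 0,"ry": 0,"rz": 0},
    {"x": 0,"y": 0,"z": 1,"rx": 0,"ry": 0,"rz": 0},
    {"x": 0,"y": 0,"z": 1,"rx": 0,"ry": 0,"rz": 0},
    {"x": 0,"y": 0,"z": 1,"rx": 0,"ry": 0,"rz": 0},
  ],
)

```text
time: 10.35
tool_pos: [0.5049, 0.4102, 0.177]
tool_rot: [3.141, -0.001, 0.985]
contact_force: [-2.4, 0.7, 4.3]
opening: 0.0145
grip_force: 40.0
```

It's in contact with the bench: the force has gone from −4 N to +4 N. Releasing and rising clear.

Emit:
arm_command(
  series=[
    {"x": 0,"y": 0,"z": 0,"rx": 0,"ry": 0,"rz": 0},
    {"x": 0,"y": 0,"z": 0,"rx": 0,"ry": 0,"rz": 0},
    {"x": 0,"y": 0,"z": 0,"rx": 0,"ry": 0,"rz": 0},
    {"x": 0,"y": 0,"z": 0,"rx": 0,"ry": 0,"rz": 0},
    {"x": 0,"y": 0,"z": 0,"rx": 0,"ry": 0,"rz": 0},
    {"x": 0,"y": 0,"z": 0,"rx": 0,"ry": 0,"rz": 0},
    {"x": 0,"y": 0,"z": -10,"rx": 0,"ry": 0,"rz": 0},
    {"x": 0,"y": 0,"z": -40,"rx": 0,"ry": 0,"rz": 0},
    {"x": 0,"y": 0,"z": -85,"rx": 0,"ry": 0,"rz": 0},
    {"x": 0,"y": 0,"z": -130,"rx": 0,"ry": 0,"rz": 0},
    {"x": 0,"y": 0,"z": -150,"rx": 0,"ry": 0,"rz": 0},
    {"x": 0,"y": 0,"z": -150,"rx": 0,"ry": 0,"rz": 0},
  ],
  hand=60,
)

```text
time: 11.55
tool_pos: [0.5056, 0.4105, 0.3313]
tool_rot: [3.138, -0.008, 0.985]
contact_force: [1.1, -0.8, 0.2]
opening: 0.0599
grip_force: 0.0
```

```bash
python3 - <<'E'
from h import *
t,r=tool(); s=observe();print(s["time"],t,s["opening"],np.round(s["qpos"],2))
for n in("scene","top"):
  p=read_camera(n)
  for q in["canister","carton","front_flap_hinge","back_flap_hinge","front_flap_edge","back_flap_edge"]:
    for o in mark_of(p,q)[:1]: print(n,q,np.round(o["point"],4),o["confidence"])
E
```

```text
11.55 [0.50558676 0.41046883 0.33131813] 0.05986507441632903 [0.56 0.56 1.07 0.   1.5  1.15]
scene canister [5.036e-01 4.054e-01 3.000e-04] 0.82
scene carton [0.5233 0.167  0.0067] 0.74
scene front_flap_hinge [0.5043 0.4088 0.1287] 0.59
scene back_flap_hinge [0.606  0.1513 0.1005] 0.86
scene front_flap_edge [0.4919 0.1739 0.1648] 0.68
scene back_flap_edge [0.5523 0.1607 0.1631] 0.79
top canister [ 5.024e-01  4.085e-01 -1.000e-04] 0.79
top carton [0.5255 0.1641 0.002 ] 0.98
top front_flap_hinge [0.4441 0.1756 0.0996] 0.71
top back_flap_hinge [0.6057 0.154  0.1003] 0.78
top front_flap_edge [0.4935 0.1714 0.1656] 0.71
top back_flap_edge [0.5588 0.1616 0.164 ] 0.88
```

The canister is standing at z≈0 where I wanted it. The carton centre is (0.524, 0.1645) with yaw −8°, and the flap edges are about 62 mm apart. Next is a hover over the slot with the fingers closed.

```bash
python3 - <<'E'
from h import *
rot=R.from_euler('xyz',[np.pi,0,np.radians(-8)])
print(rel([0.524,0.1645,0.2755],rot))
E
```

```text
(array([-193.8,  151.7,   50.5]), array([4.31135307e-04, 3.24131168e-03, 6.44137676e+01]))
```

Emit:
arm_command(
  series=[
    {"x": -40,"y": 30,"z": 0,"rx": 0,"ry": 0,"rz": 8},
    {"x": -78,"y": 60,"z": 0,"rx": 0,"ry": 0,"rz": 16},
    {"x": -116,"y": 90,"z": 0,"rx": 0,"ry": 0,"rz": 24},
    {"x": -155,"y": 121,"z": 10,"rx": 0,"ry": 0,"rz": 32},
    {"x": -194,"y": 152,"z": 20,"rx": 0,"ry": 0,"rz": 40},
    {"x": -194,"y": 152,"z": 50,"rx": 0,"ry": 0,"rz": 48},
    {"x": -194,"y": 152,"z": 50,"rx": 0,"ry": 0,"rz": 56},
    {"x": -194,"y": 152,"z": 50,"rx": 0,"ry": 0,"rz": 64.4},
    {"x": -194,"y": 152,"z": 50,"rx": 0,"ry": 0,"rz": 64.4},
    {"x": -194,"y": 152,"z": 50,"rx": 0,"ry": 0,"rz": 64.4},
  ],
  hand=0,
)

```text
time: 13.25
tool_pos: [0.5242, 0.1643, 0.2763]
tool_rot: [-3.141, -0.0, -0.135]
contact_force: [0.0, -0.2, 0.2]
opening: 0.0003
grip_force: 0.0
```

```bash
python3 - <<'E'
from h import *
t,r=tool(); s=observe();print(s["time"],t,np.degrees(s["tool_rot"]),s["opening"],np.round(s["qpos"],2))
p=read_camera("wrist"); cv2.imwrite("pics/w3.png",p["pixels"])
for q in["front_flap_hinge","back_flap_hinge","front_flap_edge","back_flap_edge"]:
    for o in mark_of(p,q)[:1]: print(q,np.round(o["point"],4),o["confidence"])
E
```

```text
13.25 [0.52416965 0.16427364 0.27627462] [-1.79987208e+02 -2.50866143e-02 -7.75904235e+00] 0.00031413974314624176 [0.16 0.4  1.48 0.   1.26 1.87]
back_flap_hinge [0.6073 0.1573 0.1005] 0.61
back_flap_edge [0.5574 0.1668 0.169 ] 0.95
```

View pics/w3.png

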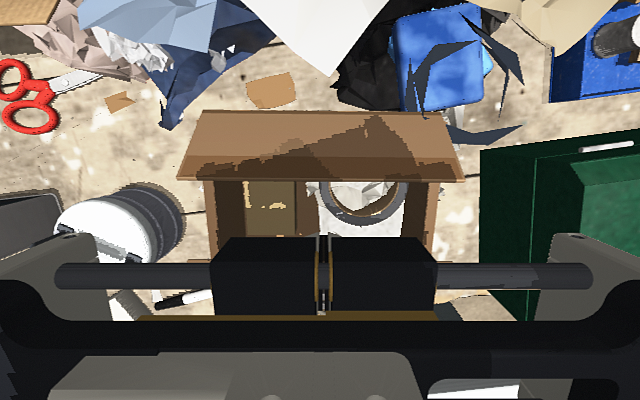

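The wrist view shows the back flap at rows 110–180, the contents below it, and the closed fingers at (322,290) over the slot. I'm dipping in now and sweeping the front flap outwards.

Emit:
arm_command(
  series=[
    {"x": 0,"y": 0,"z": 30,"rx": 0,"ry": 0,"rz": 0},
    {"x": 0,"y": 0,"z": 60,"rx": 0,"ry": 0,"rz": 0},
    {"x": 0,"y": 0,"z": 70,"rx": 0,"ry": 0,"rz": 0},
    {"x": -10,"y": 0,"z": 70,"rx": 0,"ry": 0,"rz": 0},
    {"x": -20,"y": 0,"z": 69,"rx": 0,"ry": 0,"rz": 0},
    {"x": -32,"y": 0,"z": 66,"rx": 0,"ry": 0,"rz": 0},
    {"x": -44,"y": 0,"z": 62,"rx": 0,"ry": 0,"rz": 0},
    {"x": -56,"y": 0,"z": 58,"rx": 0,"ry": 0,"rz": 0},
    {"x": -68,"y": 0,"z": 56,"rx": 0,"ry": 0,"rz": 0},
    {"x": -80,"y": 0,"z": 56,"rx": 0,"ry": 0,"rz": 0},
    {"x": -90,"y": 0,"z": 59,"rx": 0,"ry": 0,"rz": 0},
    {"x": -100,"y": 0,"z": 64,"rx": 0,"ry": 0,"rz": 0},
    {"x": -108,"y": 0,"z": 70,"rx": 0,"ry": 0,"rz": 0},
    {"x": -114,"y": 0,"z": 76,"rx": 0,"ry": 0,"rz": 0},
    {"x": -118,"y": 0,"z": 81,"rx": 0,"ry": 0,"rz": 0},
    {"x": -120,"y": 0,"z": 84,"rx": 0,"ry": 0,"rz": 0},
    {"x": -120,"y": 0,"z": 84,"rx": 0,"ry": 0,"rz": 0},
  ],
)

```text
time: 15.2
tool_pos: [0.405, 0.1809, 0.1915]
tool_rot: [3.141, 0.001, -0.139]
contact_force: [0.2, -0.4, 0.1]
opening: 0.0003
grip_force: 0.0
```

Emit:
arm_command(
  series=[
    {"x": 0,"y": 0,"z": -40,"rx": 0,"ry": 0,"rz": 0},
    {"x": 0,"y": 0,"z": -80,"rx": 0,"ry": 0,"rz": 0},
    {"x": 40,"y": 0,"z": -84,"rx": 0,"ry": 0,"rz": 0},
    {"x": 80,"y": 0,"z": -84,"rx": 0,"ry": 0,"rz": 0},
    {"x": 118,"y": 0,"z": -84,"rx": 0,"ry": 0,"rz": 0},
    {"x": 118,"y": 0,"z": -84,"rx": 0,"ry": 0,"rz": 0},
  ],
)

```text
time: 15.8
tool_pos: [0.5259, 0.1634, 0.2755]
tool_rot: [-3.141, -0.002, -0.142]
contact_force: [0.5, -0.4, -0.3]
opening: 0.0004
grip_force: 0.0
```

```bash
python3 - <<'E'
from h import *
t,r=tool(); s=observe();print(s["time"],t)
p=read_camera("scene"); cv2.imwrite("pics/s3.png",cv2.resize(p["pixels"][90:350,180:520],None,fx=2,fy=2))
for q in["front_flap_edge","back_flap_edge"]:
    for o in mark_of(p,q)[:1]: print(q,np.round(o["point"],4),o["confidence"])
E
```

```text
15.8 [0.52594728 0.16336919 0.27547889]
front_flap_edge [0.3733 0.1899 0.1352] 0.83
back_flap_edge [0.5524 0.1611 0.1638] 0.71
```

View pics/s3.png

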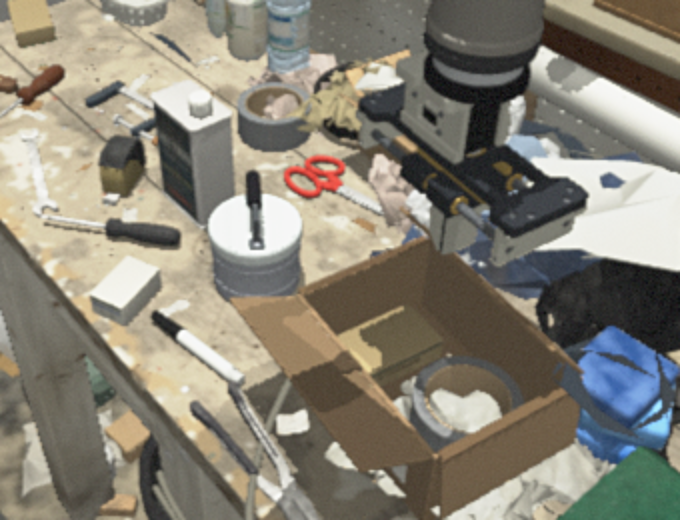

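The front flap lies folded back at crop (335,370), with its edge at z=0.135 m (≈2.65 rad), and the canister is upright. Now the back flap.

Emit:
arm_command(
  series=[
    {"x": 0,"y": 0,"z": 30,"rx": 0,"ry": 0,"rz": 0},
    {"x": 0,"y": 0,"z": 60,"rx": 0,"ry": 0,"rz": 0},
    {"x": 0,"y": 0,"z": 70,"rx": 0,"ry": 0,"rz": 0},
    {"x": 10,"y": 0,"z": 70,"rx": 0,"ry": 0,"rz": 0},
    {"x": 20,"y": 0,"z": 69,"rx": 0,"ry": 0,"rz": 0},
    {"x": 32,"y": 0,"z": 66,"rx": 0,"ry": 0,"rz": 0},
    {"x": 44,"y": 0,"z": 62,"rx": 0,"ry": 0,"rz": 0},
    {"x": 56,"y": 0,"z": 58,"rx": 0,"ry": 0,"rz": 0},
    {"x": 68,"y": 0,"z": 56,"rx": 0,"ry": 0,"rz": 0},
    {"x": 80,"y": 0,"z": 56,"rx": 0,"ry": 0,"rz": 0},
    {"x": 90,"y": 0,"z": 59,"rx": 0,"ry": 0,"rz": 0},
    {"x": 100,"y": 0,"z": 64,"rx": 0,"ry": 0,"rz": 0},
    {"x": 108,"y": 0,"z": 70,"rx": 0,"ry": 0,"rz": 0},
    {"x": 114,"y": 0,"z": 76,"rx": 0,"ry": 0,"rz": 0},
    {"x": 118,"y": 0,"z": 81,"rx": 0,"ry": 0,"rz": 0},
    {"x": 121,"y": 0,"z": 84,"rx": 0,"ry": 0,"rz": 0},
    {"x": 121,"y": 0,"z": 84,"rx": 0,"ry": 0,"rz": 0},
  ],
)

```text
time: 17.65
tool_pos: [0.6419, 0.1476, 0.1913]
tool_rot: [3.141, 0.001, -0.139]
contact_force: [-0.7, -0.8, -0.9]
opening: 0.0002
grip_force: 0.0
```

Emit:
arm_command(
  series=[
    {"x": 0,"y": 0,"z": -40,"rx": 0,"ry": 0,"rz": 0},
    {"x": 0,"y": 0,"z": -80,"rx": 0,"ry": 0,"rz": 0},
    {"x": -40,"y": 0,"z": -120,"rx": 0,"ry": 0,"rz": 0},
    {"x": -80,"y": 0,"z": -150,"rx": 0,"ry": 0,"rz": 0},
    {"x": -120,"y": 0,"z": -180,"rx": 0,"ry": 0,"rz": 0},
    {"x": -160,"y": 0,"z": -180,"rx": 0,"ry": 0,"rz": 0},
    {"x": -160,"y": 0,"z": -180,"rx": 0,"ry": 0,"rz": 0},
  ],
)

```text
time: 18.35
tool_pos: [0.4788, 0.1708, 0.3743]
tool_rot: [-3.141, -0.001, -0.137]
contact_force: [0.5, -0.8, -0.6]
opening: 0.0006
grip_force: 0.0
```

```bash
python3 - <<'E'
from h import *
s=observe();print(s["time"],s["tool_pos"],np.round(s["contact_force"],1))
for n in("scene","top"):
  p=read_camera(n)
  if n=="scene": cv2.imwrite("pics/s4.png",cv2.resize(p["pixels"][90:350,180:520],None,fx=2,fy=2))
  for q in["front_flap_edge","back_flap_edge","canister","canister_grip","duct_tape","staple_box","pliers","marker","screwdriver","solvent_can","screw_box"]:
    for o in mark_of(p,q)[:1]: print(n,q,np.round(o["point"],3),round(o["confidence"],2))
E
```

```text
18.35 [0.47881837 0.1707971  0.37430679] [ 0.5 -0.8 -0.6]
scene front_flap_edge [0.37  0.19  0.137] 0.64
scene back_flap_edge [0.672 0.143 0.136] 0.65
scene canister [ 0.503  0.404 -0.001] 0.69
scene canister_grip [0.413 0.58  0.002] 0.65
scene duct_tape [0.529 0.115 0.005] 0.93
scene staple_box [0.527 0.229 0.003] 0.68
scene pliers [0.357 0.207 0.005] 0.71
scene marker [0.389 0.364 0.003] 0.86
scene screwdriver [0.411 0.581 0.002] 0.61
scene solvent_can [0.53  0.566 0.001] 0.66
scene screw_box [0.443 0.177 0.102] 0.63
top front_flap_edge [0.371 0.189 0.137] 0.61
top back_flap_edge [0.677 0.146 0.134] 0.67
top canister [0.503 0.406 0.   ] 0.73
top canister_grip [0.502 0.407 0.136] 0.73
top staple_box [0.526 0.232 0.002] 0.81
top pliers [ 0.357  0.206 -0.001] 0.73
top marker [0.411 0.581 0.001] 0.7
top screwdriver [0.413 0.583 0.001] 0.73
top solvent_can [0.531 0.565 0.   ] 0.81
top screw_box [0.37  0.472 0.002] 0.75
```

View pics/s4.png

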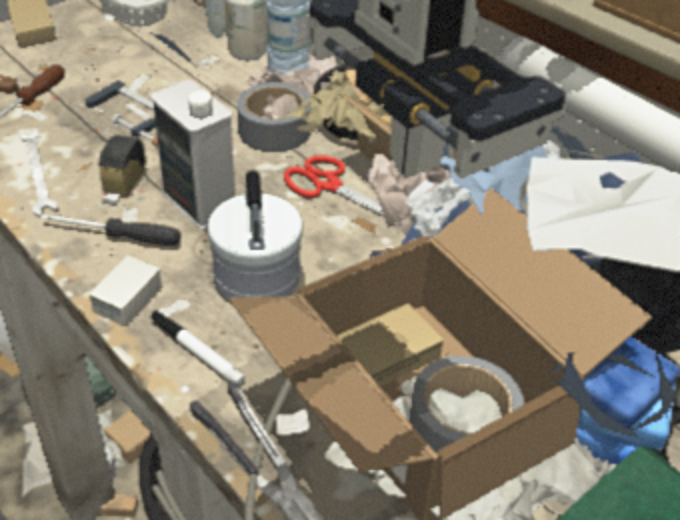

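Both flaps are folded back, front at crop (335,370) and back at (545,275), with their edges at z≈0.136 m (≈2.67 rad). The contents lie open at (395,345) and (465,400), the canister is upright at (256,245), and the other things haven't moved.

```bash
python3 -c "
from cell import *
print(hand_in())"
```

```text
the job is handed in; nothing more can be done
None
```

The canister stands upright on the bare bench beside the carton, both flaps are folded back to about 2.67 rad, and the tape and staples lie open inside; I handed it in at about 19 s of the 54 s allowed.

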